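# Clamp a copper blank in the engraving jig

### The job

On the engraver's wooden bed, slide the copper blank along between its guide rails and press it home against the steel end stop, holding it there for a moment with a gentle push of about 10 N. Then push the toggle clamp's handle over and down past its over-centre point and bear it down on its own stop, again with about 10 N for a moment, so that the clamp stays locked by itself and its rubber-tipped spindle holds the blank down against the stop. Work by feel: never push more than 25 N on the soft copper or 30 N on the clamp, and leave the bowl, the vase and the hammer alone.

Things in the scene. Friction and masses are not known exactly. Their poses are not given: they have to be found in the camera images.
- bed: fixed oak board 300 x 120 x 30 mm on the bench. Origin: on its underside, below the clamp; +x runs along the board away from the clamp and its handle (board spans x -65 to +235 mm), z up, top at z 30. Two dark rails, 8 mm above the top and 14 wide, run along x from 55 to 230 mm and leave a channel 69 mm wide centred on y = 0, open at the +x end.
- stop (a point): on the bed: foot of the working face of the steel end stop (a bar 9 mm high across the channel, its face looks to the bed's +x), on the channel's centre line at the height of the bed's top; axes as the bed's
- blank: loose flat copper plate 100 mm (its x, along the channel) x 64 (y) x 10, about 0.55 kg, lying on the bed between the rails short of the stop; origin at the centre of its underside. Home: its end face touches the stop, origin 50 mm from stop. Shut fingers held just above the bed can push its free +x end.
- clamp: fixed steel hold-down toggle clamp on the bed's top beside the stop (base 85 x 50 mm, cheeks 70 high); origin level with the bed's top within 2 mm, above the bed's origin, axes as the bed's. Carries handle, arm, spindle. The 90 mm arm stands up at 34 deg when open, clear of a hand at the blank's far end, and swings down over the blank as the handle goes over.
- handle_hinge (a point): axis of the handle's hinge (parallel to the clamp's y), 10 mm behind (-x) and 48 mm above the clamp's origin
- handle_end (a point): end of the handle, on its axis, 136 mm from the hinge. The handle is a straight bar with a round black rubber grip of 20 mm diameter from 48 to 136 mm from the hinge.
- handle (a joint): rad: 0 = open, handle leaning 0.03 rad from upright to the clamp's -x (away from the blank); grows as it swings over and down (lean = 0.03 + value); stop at 1.50, lying about level. Stays where left. Spindle meets the blank near 0.5; resistance then rises to 4 to 12 N (pushed 100 mm from the hinge), by spindle setting; over-centre at 1.30; past about 1.4 it snaps to its stop and holds.
- spindle: steel spindle with a rubber foot of 19 mm diameter at the end of the clamp's arm; origin at the middle of the foot's face. With the clamp locked it presses on the middle of the blank at home with some 35 to 65 N.
- bowl: small brass bowl, 100 mm across, bystander
- vase: small copper vase, 72 mm across, 110 mm high, bystander
- hammer: hammer lying on the bench, bystander
Not all that is in view belongs to the job. There is more than one size of the blank; the one meant has the size given above.

How it is judged:
By the outcome, as a careful person would: the job done as asked, in the order asked, and still so for the second after the job is handed in, with the robot touching nothing.
It also fails if it takes over 72 s, if anything falls off the work surface, if the arm or the gripper's body presses on something with over 40 N, if the wrist force passes 120 N, or if a joint passes its speed limit or range.

### The arm

A 6-joint arm with a two-finger parallel gripper is mounted at the origin on the work surface. World frame = base frame: x ahead of the robot, y to its left, z up, the work surface at z = 0. Lengths are in m, angles in rad, forces in N, time in s.
With the tool pointing down it reaches from about 0.375 to 0.9 m from the base axis. Payload 3.1 kg.
Tool frame: the origin (TCP) lies between the finger pads; the fingertips stand manip.finger_overhang ahead of it and the grasp point (between the pads) lies 5 mm behind it (manip.finger_overhang is the distance from the TCP to the fingertips, in m); z points along the fingers, y is the line along which they close (so a half turn about z gives the same grasp; the last joint's range is limited). The gripper opens to 85 mm and grips with 20 to 120 N. Pads are 22 mm wide; open, the fingers measure 114 mm over their backs; the gripper's body (76 mm by 85 mm) begins 54 mm behind the grasp point. The pads swing forward as they close: fully open they stand 13 mm farther back than shut.
Start: joints at [0.93, 0.527, 1.433, -0, 1.181, -0.178], TCP at [0.278, 0.56, 0.245] pointing down, gripper open.
Joint ranges: [-3.08, 3.08], [-0.75, 2.2], [0.22, 2.44], [-1.43, 4.57], [0, 2.65], [-2.85, 2.85]. Speed limits (rad/s): [2.79, 2.79, 3.14, 3.14, 3.14, 3.14].

### API

Orientations are given as a unit quaternion [x, y, z, w].
In Python, from station import manip gives the robot as it stands.
- The arm moves only by the tool drive_tool, never from a script. Its argument "plan" is a list of rows, each a list of 7 numbers: the shift along the tool's x, y, z in m, then the turn, a rotation vector about the tool's x, y, z in degrees, then the opening, from -1 (shut) to 1 (fully open). In form: [[x, y, z, wx, wy, wz, gripper], ...]. A call has 1 to 10 rows; each row shifts and turns the commanded pose from where the row before left it, along the tool's axes as they then stand; what a row does not reach is not made up. A row lasts 1/10 s, in which the tool goes at most 50 mm and 8.59 degrees, less where a joint would pass 70% of its speed; a pose out of reach is approached as far as the arm can. A call is refused whole if a number of a shift passes 0.05 or a number of a turn 8.59, either way. A call with a gripper value outside its range is refused whole. The fingers move at their own pace and stop on an object; "newtons" is the grip in N (left out, the last holds). Time passes only in rows, so rows that do not move let the fingers close. It gives the time, the measured TCP pose, the force, the opening and the grip force at its end, in the units of the state.
- manip.sense(): the state, without advancing time (a new reading comes with each control period).
- manip.snapshot(name): name is "side" or "top"; returns a dict with "image" (384x512x3 uint8, red, green, blue), "z_map" (384x512 float32, m along the optical axis (not along the pixel's ray), 0 where there is no reading), "fov_y" (degrees; the focal length in pixels is half the picture's height over the tangent of half this angle, whatever the lens; pixels are square), "cx", "cy" (the principal point, pixels), "extrinsics" (4x4, takes a point from camera to world coordinates). Camera axes: x right, y up, looking along -z (the intrinsics and any distortion apply to the point x, -y, -z); pixel columns grow to the right and rows downward; lengths in m; the calibration is good to about 2 mm. A picture is of the moment at which its call begins.
- manip.sign_off(): hands the job in; it is judged then, once.
The state is a dict: "t": time; "q": joint angles; "qd": joint speeds; "tau": joint torques, N m; "tcp_pos": TCP position; "tool_rot": TCP orientation; "force": force on the tool from outside, world axes, zero at the start; "ft_torque": the same for the moment, N m; "finger_gap": opening from 0.0 (shut) to 1.0 (fully open); "gripper_force": force on a finger pad.
Only numpy, scipy, OpenCV 4.12 (cv2) and the standard library are available. Lean on these libraries where they do the work, as an engineer would, in place of code of your own. Each camera call takes 0.05 s, during which the arm holds its last target. There are 200 camera calls.

## Working session

There is one attempt and no reset: what is moved stays moved. The work goes in short steps, Python scripts to look and compute and a tool call to move; the robot and the scene stay as the last step left them, time stands still between calls to the robot, and variables do not carry over. Pictures are saved under pics/ and viewed, at most 10 in all, crops included, and the job is handed in when it is done.

Besides the shell and the picture viewer there is one more tool, called after "Emit:" as name([rows], argument=value, ...), one row to a line, values as JSON. drive_tool: Moves the arm, as the interface text tells. Its arguments: {"type":"object","properties":{"plan":{"type":"array"},"newtons":{"type":"number"}},"required":["plan"]}

```bash
mkdir -p pics; ls
cat > h.py <<'E'
import numpy as np, cv2
from station import manip
def shot(n,save=None):
    s=manip.snapshot(n)
    np.savez(f'{n}.npz',**s)
    if save: cv2.imwrite(save,s['image'][:,:,::-1])
    return s
def load(n): return dict(np.load(f'{n}.npz',allow_pickle=True))
def ray(s,u,v):
    f=192/np.tan(np.radians(float(s['fov_y']))/2)
    d=np.array([(u-s['cx'])/f,-(v-s['cy'])/f,-1.0]);E=s['extrinsics']
    return E[:3,3],E[:3,:3]@d
def plane(s,u,v,z):
    o,d=ray(s,u,v);return o+d*(z-o[2])/d[2]
def pts(s):
    v,u=np.mgrid[0:384,0:512];f=192/np.tan(np.radians(float(s['fov_y']))/2)
    z=s['z_map'];P=np.stack([(u-s['cx'])/f*z,-(v-s['cy'])/f*z,-z],-1)
    W=P@s['extrinsics'][:3,:3].T+s['extrinsics'][:3,3];W[z==0]=np.nan
    return W
def two(s1,p1,s2,p2):
    o1,d1=ray(s1,*p1);o2,d2=ray(s2,*p2)
    t=np.linalg.lstsq(np.stack([d1,-d2],1),o2-o1,rcond=None)[0]
    a=o1+d1*t[0];b=o2+d2*t[1];return (a+b)/2,np.linalg.norm(a-b)
E
python3 - <<'E'
from h import *
for n in('side','top'):
    s=shot(n,f'pics/{n}0.png');print(n,{k:v for k,v in s.items() if k not in('image','z_map')})
print(manip.sense(),manip.finger_overhang)
E
```

```text
pics
side {'fov_y': 45.04757034832531, 'cx': 248.1275174421567, 'cy': 186.07535286800763, 'extrinsics': array([[-0.99602411,  0.07276359, -0.05139479,  0.44154194],
       [-0.08821758, -0.72536785,  0.68268524,  1.1245266 ],
       [ 0.0123945 ,  0.68450489,  0.7289029 ,  1.2890038 ],
       [ 0.        ,  0.        ,  0.        ,  1.        ]])}
top {'fov_y': 50.460780806511096, 'cx': 257.0161733638224, 'cy': 188.05561615200028, 'extrinsics': array([[ 0.01388808,  0.98827874, -0.15202717,  0.33114608],
       [-0.9998508 ,  0.01528775,  0.0080417 ,  0.04882808],
       [ 0.0102716 ,  0.15189281,  0.9883436 ,  1.40712021],
       [ 0.        ,  0.        ,  0.        ,  1.        ]])}
{'t': 0.1, 'q': array([ 9.30503498e-01,  5.28367583e-01,  1.43377605e+00, -6.09786146e-06,
        1.18140249e+00, -1.78496655e-01]), 'qd': array([-0.00020085, -0.00101567, -0.00410613,  0.0006347 , -0.00118022,
       -0.0023435 ]), 'tau': array([-3.43523761e-04, -4.43309927e+01, -1.78585482e+01, -2.60923298e-04,
        3.93220267e-03, -3.45553399e-07]), 'tcp_pos': array([0.27807137, 0.55904369, 0.2444343 ]), 'tool_rot': array([ 2.28850630e-01,  9.73461060e-01, -8.97141641e-04, -3.86206799e-04]), 'force': array([-0.59280943,  0.22090279,  0.31191227]), 'ft_torque': array([ 0.02529122, -0.0153758 , -0.02166712]), 'gripper_force': 0.0, 'finger_gap': 1.0006836274123871} 0.014
```

View pics/side0.png

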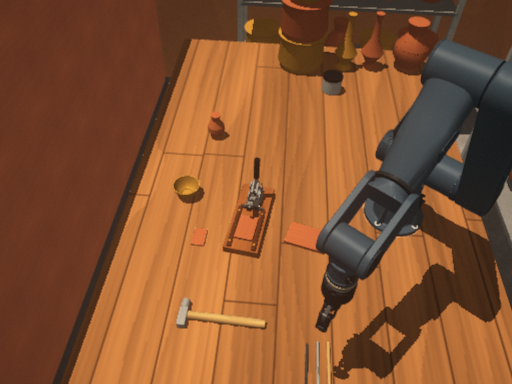

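View pics/top0.png

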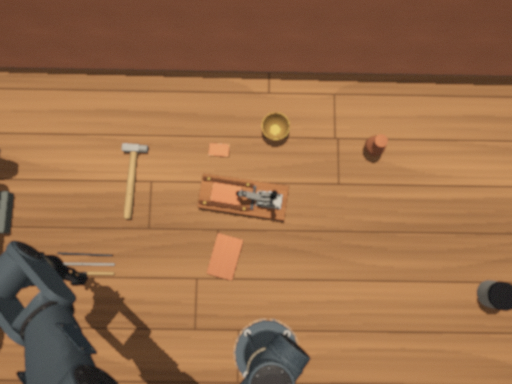

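The side view shows the bed at (225–275, 188–255) with the clamp at (256,193), its handle upright at (257,165) and the blank in the channel at (247,228). In the top view the bed runs from (200,190) to (288,207), with the clamp at its right (world −y) end. Next, an enlarged look and measurement.

Run:
```python
from h import *
a=load('side')['image'][145:265,215:285];b=load('top')['image'][165:230,190:300]
a=cv2.resize(a,(350,600),interpolation=cv2.INTER_CUBIC);b=cv2.resize(b,(440,260),interpolation=cv2.INTER_CUBIC)
c=np.zeros((600,800,3),np.uint8);c[:,:350]=a;c[:260,355:795]=b
cv2.imwrite('pics/z1.png',c[:,:,::-1])
s=load('top');W=pts(s)
# board top region by depth
R=W[165:230,190:300]
np.set_printoptions(precision=4,suppress=True)
m=(R[...,2]>.022)&(R[...,2]<.034);P=R[m];print(len(P),np.median(P[:,2]))
m=(R[...,2]>.022)&(R[...,2]<.15)
P=R[m];r=cv2.minAreaRect((P[:,:2]*1000).astype(np.float32));print(r);print(cv2.boxPoints(r))
print('bench z',np.nanmedian(W[230:240,190:300,2]))
s=load('side');W=pts(s);m=(W[...,2]>.06)&(W[...,2]<.3);m[:, :215]=0;m[:,285:]=0;m[:145]=0;m[265:]=0
P=W[m]
for z in np.arange(.06,.24,.015):
    q=P[(P[:,2]>=z)&(P[:,2]<z+.015)]
    if len(q):print(round(z,3),len(q),q[:,:2].mean(0),q[:,:2].std(0))
```

```text
1579 0.029447003693714002
((513.73046875, 84.2554931640625), (299.9449768066406, 120.65780639648438), 82.25870513916016)
[[433.75   -56.2239]
 [553.3082 -72.4765]
 [593.7109 224.7349]
 [474.1527 240.9875]]
bench z -0.0002885008435092873
0.06 51 [0.4999 0.0214] [0.0152 0.0154]
0.075 73 [0.5019 0.0331] [0.0137 0.0398]
0.09 82 [0.5043 0.0353] [0.0106 0.0427]
0.105 52 [0.5049 0.0459] [0.0088 0.0459]
0.12 11 [ 0.4997 -0.0028] [0.0056 0.0038]
0.135 17 [ 0.4971 -0.0011] [0.0054 0.0035]
0.15 22 [ 0.4987 -0.0021] [0.0061 0.0035]
0.165 17 [ 0.4988 -0.0029] [0.0061 0.0039]
0.18 20 [ 0.499  -0.0033] [0.0061 0.0038]
0.195 17 [ 0.498  -0.0036] [0.0045 0.0057]
0.21 18 [ 0.4985 -0.0092] [0.0046 0.0055]
```

View pics/z1.png

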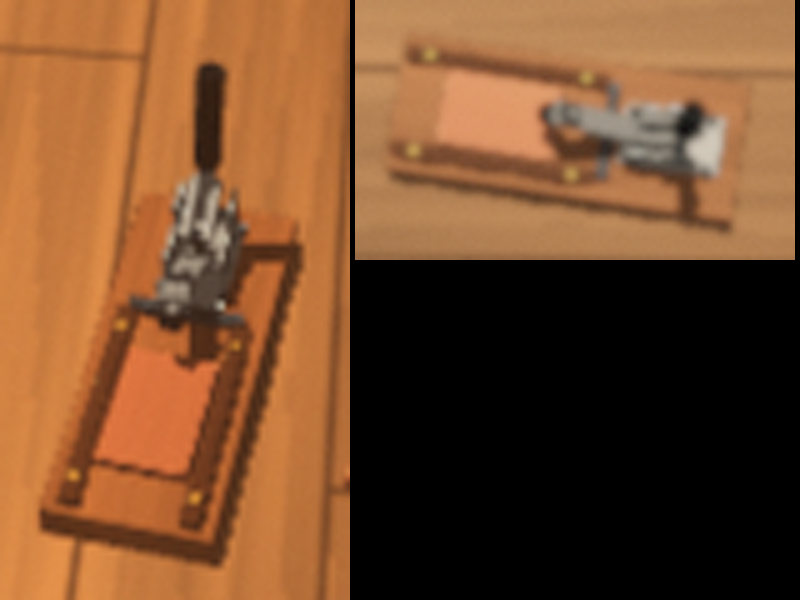

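The enlargement shows the blank in the channel, short of the steel stop (the dark bar at zoom (605,130)), and the clamp arm reaching over the channel. The bed origin comes out at about (0.502, 0.000), with +x along (0.135, 0.991). Next, the blank and the stop.

Run:
```python
from h import *
np.set_printoptions(precision=1,suppress=True)
th=np.radians(82.26);X=np.array([np.cos(th),np.sin(th)]);Y=np.array([-X[1],X[0]]);O=np.array([.5137,.0843])-.085*X
tobed=lambda p:np.stack([(p[...,:2]-O)@X,(p[...,:2]-O)@Y],-1)*1e3
print('O',O*1e3)
for n,(r0,r1,c0,c1) in {'top':(165,230,190,300),'side':(185,265,215,285)}.items():
    s=load(n);im=s['image'];W=pts(s);h=cv2.cvtColor(im,cv2.COLOR_RGB2HSV)
    v,u=np.mgrid[r0:r1,c0:c1]
    # rectify bed at z=.04 by ray casting, each pixel
    P=np.array([[plane(s,a,b,.04) for a,b in zip(ru,rv)] for ru,rv in zip(u,v)]);B=tobed(P)
    # colour profile on centre line
    for lo in range(30,240,5):
        k=(abs(B[...,1])<(20))&(B[...,0]>=lo)&(B[...,0]<lo+5)
        if k.any(): print(n,lo,k.sum(),im[r0:r1,c0:c1][k].mean(0),np.nanmedian(W[r0:r1,c0:c1][k][:,2])*1e3)
s=load('side');W=pts(s)
B=tobed(W);m=(W[...,2]>.13)&(W[...,2]<.2);m[:145]=0;m[265:]=0;m[:,:215]=0;m[:,285:]=0
print('handle bed xy',B[m].mean(0),B[m].std(0)); 
st=manip.sense();p=st['tcp_pos'];print('tcp in bed',tobed(p),p[2])
```

```text
O [502.3   0.1]
top 30 16 [137.9 130.7 119.4] 69.48895651815235
top 35 18 [135.8 126.9 114.7] 72.13912037969072
top 40 16 [139.4 125.  110.8] 73.84101921617847
top 45 19 [116.2 103.8  92.3] 44.79029485692077
top 50 17 [119.6 110.5 100.5] 79.90840354504903
top 55 18 [118.2 103.7  90.9] 58.938223500010324
top 60 16 [131.1 112.1  96.1] 89.34267627729587
top 65 18 [130.6 108.5  90.8] 88.46603062057146
top 70 18 [143.7 115.8  95.6] 63.60288522718904
top 75 18 [128.1 100.2  79.9] 96.60783982738697
top 80 17 [138.7 107.1  83.6] 107.21732011494379
top 85 15 [118.6  91.1  71.3] 108.04854257187469
top 90 19 [118.6  91.4  72.7] 106.12311693542176
top 95 17 [133.6 104.6  85.8] 90.07255983776585
top 100 18 [135.3  97.6  75.8] 64.39665390990312
top 105 15 [163.9 108.4  76.6] 44.58019101020527
top 110 19 [205.2 136.9  94.7] 38.593222846248885
top 115 17 [222.5 151.6 105.2] 39.572812512227884
top 120 19 [224.8 152.9 106.1] 39.11978755904566
top 125 16 [224.9 153.4 106.4] 39.215822322025915
top 130 16 [224.9 152.7 105.8] 38.46083326191785
top 135 19 [224.8 152.8 106. ] 38.7249427524472
top 140 17 [22
[... 2444 characters left out ...]
2244828005
side 180 13 [217.1 114.2  61.6] 38.400712558851694
side 185 14 [217.5 114.2  61.4] 38.75833784098048
side 190 14 [204.2 106.5  57.6] 39.938660528528345
side 195 14 [136.7  69.9  37.8] 39.08377301735499
side 200 16 [163.1  87.3  43.6] 29.609812922250956
side 205 15 [194.8 107.2  51.9] 29.855360703817002
side 210 13 [195.5 107.6  52.2] 29.863719007710454
side 215 15 [195.8 107.7  52.3] 27.830074093393222
side 220 15 [194.9 107.3  51.8] 28.603706215560187
side 225 14 [194.9 107.1  51.7] 29.48776066411696
side 230 17 [195.1 107.2  51.5] 29.510232267580648
side 235 14 [194.1 106.9  51.6] 29.576308041266095
handle bed xy [-2.9  3.2] [3.7 5.8]
tcp in bed [523.7 297.4] 0.24443430073463138
```

Emit:
drive_tool([
  [0,0,0,0,0,-6.27,-1],
  [0,0,0,0,0,-6.27,-1],
  [0,0,0,0,0,-6.26,-1],
])

```text
t: 0.4
tcp_pos: [0.2782, 0.5592, 0.2447]
tool_rot: [0.065, 0.998, -0.001, -0.0]
force: [0.1, -0.3, 0.4]
finger_gap: 0.514
gripper_force: 0.0
```

```bash
cat >> h.py <<'E'
from scipy.spatial.transform import Rotation as Ro
th=np.radians(82.26);X=np.array([np.cos(th),np.sin(th),0]);Y=np.array([-X[1],X[0],0]);O=np.array([.5137,.0843,0])-.085*X
def bed(p): d=p-O;return np.array([d@X,d@Y,p[2]])*1e3
def st(target=None):
    s=manip.sense();R=Ro.from_quat(s['tool_rot']).as_matrix()
    np.set_printoptions(precision=4,suppress=True)
    print('t',s['t'],'bed',bed(s['tcp_pos']),'F bed',s['force']@X,s['force']@Y,s['force'][2],'gap',s['finger_gap'])
    print('tool x,y,z in bed',[ (R[:,i]@X,R[:,i]@Y,R[2,i]) for i in range(3)])
    if target is not None:
        w=O+(X*target[0]+Y*target[1])/1e3;w[2]=target[2]/1e3
        print('shift tool axes',R.T@(w-s['tcp_pos']))
E
python3 -c "
from h import *
st((226,0,100))"
```

```text
t 0.4 bed [523.8579 297.3387 244.686 ] F bed -0.2850619343430483 -0.14430399481857892 0.4291842245680989 gap 0.5137102552818428
tool x,y,z in bed [(np.float64(-0.005916607144854893), np.float64(0.9999822497077103), np.float64(0.0007028722497590611)), (np.float64(0.999981806505845), np.float64(0.005917427441127097), np.float64(-0.001170773157208704)), (np.float64(-0.0011749115711812896), np.float64(0.000695932457229948), np.float64(-0.9999990676299728))]
shift tool axes [-0.2957 -0.2994  0.1448]
```

Emit:
drive_tool([
  [-0.0296,-0.0299,0.0145,0,0,0,-1],
  [-0.0296,-0.0299,0.0145,0,0,0,-1],
  [-0.0296,-0.0299,0.0145,0,0,0,-1],
  [-0.0296,-0.0299,0.0145,0,0,0,-1],
  [-0.0296,-0.0299,0.0145,0,0,0,-1],
  [-0.0296,-0.0299,0.0145,0,0,0,-1],
  [-0.0296,-0.0299,0.0145,0,0,0,-1],
  [-0.0296,-0.0299,0.0145,0,0,0,-1],
  [-0.0296,-0.0299,0.0145,0,0,0,-1],
  [-0.0296,-0.0299,0.0145,0,0,0,-1],
])

```text
t: 1.4
tcp_pos: [0.5326, 0.2222, 0.0994]
tool_rot: [0.067, 0.998, -0.0, -0.0]
force: [0.3, 0.5, 0.6]
finger_gap: -0.001
gripper_force: 0.0
```

```bash
python3 -c "
from h import *
st((226,0,49))"
```

```text
t 1.4 bed [224.2153  -0.1256  99.4164] F bed 0.5686306987433501 -0.25250033819181417 0.5701878223488891 gap -0.0005277962941280266
tool x,y,z in bed [(np.float64(-0.0013440072620047043), np.float64(0.9999989013516213), np.float64(0.0006252519731938032)), (np.float64(0.9999990870540336), np.float64(0.0013440943776236365), np.float64(-0.00013892949012344428)), (np.float64(-0.00013976973515055307), np.float64(0.0006250646801289038), np.float64(-0.9999997948792625))]
shift tool axes [0.0001 0.0018 0.0504]
```

Emit:
drive_tool([
  [0,0.001,0.02,0,0,0,-1],
  [0,0.001,0.02,0,0,0,-1],
  [0,0,0.008,0,0,0,-1],
  [0,0,0.003,0,0,0,-1],
  [0,0,0,0,0,0,-1],
])

```text
t: 1.9
tcp_pos: [0.532, 0.226, 0.0493]
tool_rot: [0.066, 0.998, -0.0, -0.0]
force: [0.0, 0.6, -0.0]
finger_gap: -0.004
gripper_force: 0.0
```

Emit:
drive_tool([
  [0,-0.004,0,0,0,0,-1],
  [0,-0.004,0,0,0,0,-1],
  [0,-0.003,0,0,0,0,-1],
  [0,-0.003,0,0,0,0,-1],
  [0,-0.003,0,0,0,0,-1],
  [0,-0.003,0,0,0,0,-1],
])

```text
t: 2.5
tcp_pos: [0.5296, 0.2056, 0.0494]
tool_rot: [0.067, 0.998, 0.0, 0.0]
force: [1.0, 0.4, -0.2]
finger_gap: -0.001
gripper_force: 0.0
```

```bash
python3 -c "
from h import *
shot('side');shot('top')
a=load('side')['image'][145:265,215:285];b=load('top')['image'][165:230,190:300]
a=cv2.resize(a,(350,600),interpolation=cv2.INTER_CUBIC);b=cv2.resize(b,(440,260),interpolation=cv2.INTER_CUBIC)
c=np.zeros((600,800,3),np.uint8);c[:,:350]=a;c[:260,355:795]=b
cv2.imwrite('pics/z2.png',c[:,:,::-1])
st()"
```

```text
t 2.6 bed [207.1678   0.6943  49.3107] F bed 0.40758179719404336 0.3275182612996991 0.8850905921547924 gap 0.0006068876295880797
tool x,y,z in bed [(np.float64(-0.0008738218087453118), np.float64(0.9999995870830752), np.float64(0.00024953782373743534)), (np.float64(0.9999996107412499), np.float64(0.0008738522889199169), np.float64(-0.00012206361548450597)), (np.float64(-0.00012228162428081827), np.float64(0.00024943106475338916), np.float64(-0.9999999614156735))]
```

View pics/z2.png

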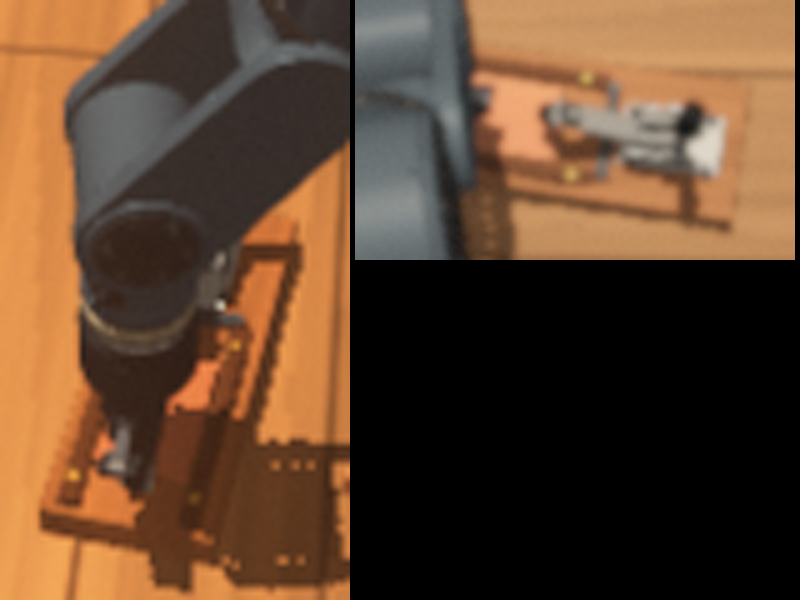

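The fingers are in the channel just at the blank's free end (zoom (130,460)), centred between the rails. I'll continue slowly and watch the force.

Emit:
drive_tool([
  [0,-0.003,0,0,0,0,-1],
  [0,-0.003,0,0,0,0,-1],
  [0,-0.003,0,0,0,0,-1],
  [0,-0.003,0,0,0,0,-1],
])

```text
t: 3.0
tcp_pos: [0.528, 0.1941, 0.0493]
tool_rot: [0.067, 0.998, 0.0, 0.0]
force: [0.7, 1.8, -0.5]
finger_gap: 0.004
gripper_force: 1.1
```

Emit:
drive_tool([
  [0,-0.003,0,0,0,0,-1],
  [0,-0.003,0,0,0,0,-1],
  [0,-0.003,0,0,0,0,-1],
])

```text
t: 3.3
tcp_pos: [0.5267, 0.1849, 0.0493]
tool_rot: [0.067, 0.998, 0.0, 0.0]
force: [0.6, 2.6, -0.6]
finger_gap: 0.001
gripper_force: 1.0
```

Emit:
drive_tool([
  [0,-0.002,0,0,0,0,-1],
  [0,-0.002,0,0,0,0,-1],
])

```text
t: 3.5
tcp_pos: [0.5262, 0.1809, 0.0493]
tool_rot: [0.067, 0.998, -0.0, -0.0]
force: [0.4, 2.6, -0.8]
finger_gap: -0.004
gripper_force: 1.0
```

```bash
python3 -c "
from h import *
st()"
```

```text
t 3.5 bed [182.4089   0.6431  49.2873] F bed 2.588169081489243 -0.063627606174822 -0.8472934623081299 gap -0.00375110685857647
tool x,y,z in bed [(np.float64(-0.0013504036660607565), np.float64(0.9999990866510998), np.float64(5.573961369239694e-05)), (np.float64(0.9999990877627523), np.float64(0.0013504053202540737), np.float64(-2.9650198140825134e-05)), (np.float64(-2.9725442130728392e-05), np.float64(5.569952310837636e-05), np.float64(-0.9999999980069807))]
```

Run:
```python
from h import *
np.set_printoptions(precision=0,suppress=True)
s=load('top');im=cv2.imread('pics/top0.png')[:,:,::-1]
v,u=np.mgrid[165:230,190:300]
B=np.array([[bed(plane(s,a,b,.039)) for a,b in zip(ru,rv)] for ru,rv in zip(u,v)])
for sg in(1,-1):
  for lo in range(40,84,3):
    k=(sg*B[...,1]>24)&(sg*B[...,1]<34)&(B[...,0]>=lo)&(B[...,0]<lo+3)
    if k.any():print(sg,lo,k.sum(),im[165:230,190:300][k].mean(0))
```

```text
1 40 2 [159. 115.  88.]
1 43 3 [158. 110.  78.]
1 46 3 [139. 105.  83.]
1 49 3 [115.  99.  89.]
1 52 3 [114.  99.  89.]
1 55 3 [129.  98.  80.]
1 58 2 [144.  97.  66.]
1 61 2 [131.  86.  56.]
1 64 3 [135.  86.  54.]
1 67 2 [124.  77.  48.]
1 70 3 [133.  85.  53.]
1 73 3 [131.  85.  53.]
1 76 3 [131.  87.  52.]
1 79 3 [131.  87.  52.]
1 82 2 [119.  75.  46.]
-1 40 2 [185. 130.  91.]
-1 43 2 [166. 116.  83.]
-1 46 3 [142. 107.  85.]
-1 49 2 [123. 102.  89.]
-1 52 2 [116. 100.  90.]
-1 55 3 [134. 103.  85.]
-1 58 3 [159. 109.  77.]
-1 61 3 [176. 118.  77.]
-1 64 3 [169. 111.  70.]
-1 67 2 [186. 126.  80.]
-1 70 3 [177. 118.  75.]
-1 73 2 [176. 118.  76.]
-1 76 2 [172. 114.  70.]
-1 79 3 [180. 121.  76.]
-1 82 3 [184. 123.  78.]
```

Emit:
drive_tool([
  [0,-0.002,0,0,0,0,-1],
  [0,-0.002,0,0,0,0,-1],
])

```text
t: 3.7
tcp_pos: [0.5256, 0.177, 0.0493]
tool_rot: [0.067, 0.998, -0.0, -0.0]
force: [0.2, 1.7, -2.1]
finger_gap: 0.003
gripper_force: 0.9
```

Emit:
drive_tool([
  [0,-0.002,0,0,0,0,-1],
  [0,-0.002,0,0,0,0,-1],
])

```text
t: 3.9
tcp_pos: [0.5251, 0.173, 0.0493]
tool_rot: [0.067, 0.998, -0.0, -0.0]
force: [1.2, 2.0, -0.9]
finger_gap: -0.0
gripper_force: 0.9
```

Emit:
drive_tool([
  [0,-0.001,0,0,0,0,-1],
  [0,-0.001,0,0,0,0,-1],
])

```text
t: 4.1
tcp_pos: [0.5248, 0.1711, 0.0493]
tool_rot: [0.067, 0.998, -0.0, -0.0]
force: [1.2, 1.4, -0.7]
finger_gap: 0.0
gripper_force: 0.9
```

Emit:
drive_tool([
  [0,-0.001,0,0,0,0,-1],
  [0,-0.001,0,0,0,0,-1],
])

```text
t: 4.3
tcp_pos: [0.5246, 0.1692, 0.0493]
tool_rot: [0.067, 0.998, -0.0, -0.0]
force: [0.2, 1.5, -0.7]
finger_gap: -0.002
gripper_force: 0.9
```

Emit:
drive_tool([
  [0,-0.001,0,0,0,0,-1],
])

```text
t: 4.4
tcp_pos: [0.5244, 0.1682, 0.0493]
tool_rot: [0.067, 0.998, 0.0, -0.0]
force: [0.5, 1.4, -1.3]
finger_gap: -0.002
gripper_force: 0.9
```

Emit:
drive_tool([
  [0,-0.001,0,0,0,0,-1],
])

```text
t: 4.5
tcp_pos: [0.5243, 0.1672, 0.0493]
tool_rot: [0.067, 0.998, -0.0, -0.0]
force: [0.2, 1.8, -1.2]
finger_gap: 0.003
gripper_force: 0.9
```

Emit:
drive_tool([
  [0,-0.001,0,0,0,0,-1],
])

```text
t: 4.6
tcp_pos: [0.5242, 0.1662, 0.0493]
tool_rot: [0.067, 0.998, -0.0, -0.0]
force: [-0.4, 1.9, -1.4]
finger_gap: 0.003
gripper_force: 0.9
```

Emit:
drive_tool([
  [0,-0.001,0,0,0,0,-1],
])

```text
t: 4.7
tcp_pos: [0.5241, 0.1652, 0.0493]
tool_rot: [0.067, 0.998, -0.0, -0.0]
force: [0.2, 2.2, -2.0]
finger_gap: 0.0
gripper_force: 0.9
```

Emit:
drive_tool([
  [0,-0.001,0,0,0,0,-1],
])

```text
t: 4.8
tcp_pos: [0.5239, 0.1642, 0.0493]
tool_rot: [0.067, 0.998, -0.0, -0.0]
force: [0.5, 1.5, -1.3]
finger_gap: -0.002
gripper_force: 0.9
```

Emit:
drive_tool([
  [0,-0.0007,0,0,0,0,-1],
])

```text
t: 4.9
tcp_pos: [0.5238, 0.1635, 0.0493]
tool_rot: [0.067, 0.998, -0.0, -0.0]
force: [0.6, 1.4, -0.8]
finger_gap: -0.003
gripper_force: 0.8
```

Emit:
drive_tool([
  [0,-0.0008,0,0,0,0,-1],
  [0,0,0,0,0,0,-1],
])

```text
t: 5.1
tcp_pos: [0.524, 0.163, 0.0493]
tool_rot: [0.067, 0.998, 0.0, 0.0]
force: [1.0, 3.3, -2.1]
finger_gap: 0.001
gripper_force: 1.7
```

Emit:
drive_tool([
  [0,-0.0008,0,0,0,0,-1],
  [0,0,0,0,0,0,-1],
])

```text
t: 5.3
tcp_pos: [0.524, 0.1629, 0.0494]
tool_rot: [0.067, 0.998, 0.001, 0.0]
force: [0.9, 5.8, -2.9]
finger_gap: 0.002
gripper_force: 3.2
```

The blank has met the stop; the force is rising at about 3 N/mm.

Emit:
drive_tool([
  [0,-0.0007,0,0,0,0,-1],
  [0,-0.0005,0,0,0,0,-1],
  [0,0,0,0,0,0,-1],
])

```text
t: 5.6
tcp_pos: [0.524, 0.1627, 0.0495]
tool_rot: [0.068, 0.998, 0.002, 0.001]
force: [0.4, 10.1, -2.3]
finger_gap: 0.0
gripper_force: 5.2
```

Emit:
drive_tool([
  [0,0,0,0,0,0,-1],
  [0,0,0,0,0,0,-1],
  [0,0,0,0,0,0,-1],
  [0,0,0,0,0,0,-1],
  [0,0,0,0,0,0,-1],
])

```text
t: 6.1
tcp_pos: [0.524, 0.1627, 0.0495]
tool_rot: [0.067, 0.998, 0.001, 0.001]
force: [0.3, 10.8, -1.9]
finger_gap: -0.0
gripper_force: 5.1
```

Emit:
drive_tool([
  [0,0,0,0,0,0,-1],
  [0,0,0,0,0,0,-1],
  [0,0,0,0,0,0,-1],
  [0,0,0,0,0,0,-1],
  [0,0,0,0,0,0,-1],
])

```text
t: 6.6
tcp_pos: [0.524, 0.1627, 0.0494]
tool_rot: [0.067, 0.998, 0.001, 0.001]
force: [1.0, 9.5, -0.9]
finger_gap: -0.004
gripper_force: 5.1
```

```bash
python3 -c "
from h import *
st((220,0,50))"
```

```text
t 6.6 bed [164.0988   0.3719  49.4425] F bed 9.551235925872142 0.24555611079663284 -0.9266574528874449 gap -0.004220330759763301
tool x,y,z in bed [(np.float64(-6.148065215724154e-05), np.float64(0.9999991097431637), np.float64(-0.0013329414876829533)), (np.float64(0.9999954994415807), np.float64(6.547854928206176e-05), np.float64(0.0029994681434417536)), (np.float64(0.0029995527522196246), np.float64(-0.0013327510794443344), np.float64(-0.999994613214415))]
shift tool axes [-0.0004  0.0559 -0.0004]
```

Emit:
drive_tool([
  [0,0.005,0,0,0,0,-1],
  [0,0.025,0,0,0,0,-1],
  [0,0,-0.045,0,0,0,-1],
  [0,0,-0.045,0,0,0,-1],
  [0,0,-0.045,0,0,0,-1],
  [0,-0.04,0,0,0,0,-1],
  [0,-0.04,0,0,0,0,-1],
  [0,-0.04,0,0,0,0,-1],
  [0,-0.025,0,0,0,0,-1],
  [0,0,0,0,0,0,-1],
])

```text
t: 7.6
tcp_pos: [0.5075, 0.0436, 0.1845]
tool_rot: [0.069, 0.998, -0.001, -0.0]
force: [0.7, 0.9, 0.9]
finger_gap: -0.001
gripper_force: 0.0
```

```bash
python3 -c "
from h import *
shot('side');shot('top')
a=load('side')['image'][120:260,205:305];b=load('top')['image'][165:230,190:300]
a=cv2.resize(a,(420,588),interpolation=cv2.INTER_CUBIC);b=cv2.resize(b,(374,221),interpolation=cv2.INTER_CUBIC)
c=np.zeros((600,800,3),np.uint8);c[:588,:420]=a;c[:221,425:799]=b
cv2.imwrite('pics/z3.png',c[:,:,::-1])
st((25,2,184))"
```

```text
t 7.7 bed [ 46.5366   0.5899 184.4231] F bed -0.20631760345254974 -0.2128865451795423 -0.29818104291815145 gap -0.00046119043706983475
tool x,y,z in bed [(np.float64(0.00020325309412153788), np.float64(0.9999998931924011), np.float64(0.0004150944060802514)), (np.float64(0.9999999445948617), np.float64(-0.00020314364003487233), np.float64(-0.0002637099443047811)), (np.float64(-0.0002636255923499459), np.float64(0.000415147982944019), np.float64(-0.9999998790768423))]
shift tool axes [ 0.0014 -0.0215  0.0004]
```

View pics/z3.png

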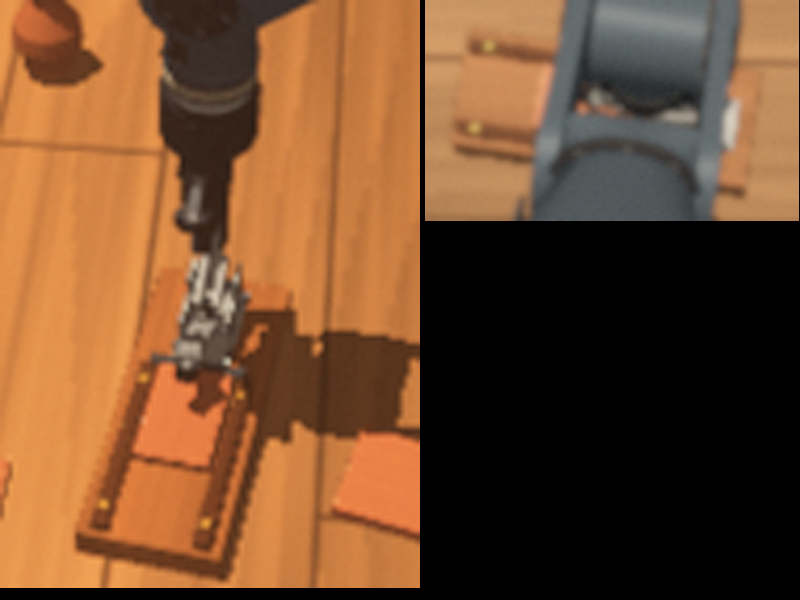

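The blank lies home against the stop bar (zoom (190,365)), with bare bed behind it at (170,490). The hand is in front of the upright handle at zoom (205,210). Next, the push path.

```bash
python3 -c "
import numpy as np
for L in np.arange(.03,1.56,.1): print(round(L-.03,2),np.round([-2-100*np.sin(L)+10*np.cos(L),92+100*np.cos(L)+10*np.sin(L)],1))"
```

```text
0.0 [  5.  192.3]
0.1 [ -5.  192.5]
0.2 [-15.1 191.6]
0.3 [-24.9 189.8]
0.4 [-34.6 187.1]
0.5 [-43.9 183.3]
0.6 [-52.8 178.7]
0.7 [-61.2 173.2]
0.8 [-69.  166.9]
0.9 [-76.2 159.8]
1.0 [-82.6 152.1]
1.1 [-88.2 143.7]
1.2 [-92.9 134.8]
1.3 [-96.7 125.6]
1.4 [-99.6 115.9]
1.5 [-101.5  106.1]
```

Emit:
drive_tool([
  [0.001,-0.011,-0.004,0,0,0,-1],
  [0,-0.011,-0.004,0,0,0,-1],
  [0,-0.006,0,0,0,0,-1],
  [0,-0.006,0,0,0,0,-1],
])

```text
t: 8.1
tcp_pos: [0.5027, 0.013, 0.1926]
tool_rot: [0.067, 0.998, -0.0, 0.0]
force: [0.1, 1.5, 0.8]
finger_gap: 0.005
gripper_force: 1.3
```

Emit:
drive_tool([
  [0,-0.003,0,0,0,0,-1],
  [0,-0.003,0,0,0,0,-1],
  [0,-0.002,0,0,0,0,-1],
])

```text
t: 8.4
tcp_pos: [0.5017, 0.0054, 0.1924]
tool_rot: [0.067, 0.998, 0.0, 0.0]
force: [-0.3, 1.6, 2.4]
finger_gap: 0.004
gripper_force: 1.0
```

```bash
python3 -c "
from h import *
st()"
```

```text
t 8.4 bed [  5.1891   1.2654 192.3894] F bed 1.4948728255114507 0.5436858722404339 2.393185063830443 gap 0.004018298709313921
tool x,y,z in bed [(np.float64(-0.0013420662854980933), np.float64(0.999999050404344), np.float64(-0.0003131269634498399)), (np.float64(0.9999990201127232), np.float64(0.001342190827544116), np.float64(0.0003978660276112939)), (np.float64(0.00039828592593764157), np.float64(-0.00031259269403891026), np.float64(-0.9999998718270563))]
```

Emit:
drive_tool([
  [0,-0.005,0,0,0,0,-1],
  [0,-0.005,0,0,0,0,-1],
  [0,-0.005,0.0005,0,0,0,-1],
  [0,-0.005,0.0005,0,0,0,-1],
])

```text
t: 8.8
tcp_pos: [0.4987, -0.0148, 0.1911]
tool_rot: [0.067, 0.998, 0.0, -0.0]
force: [0.7, 1.9, -0.4]
finger_gap: -0.002
gripper_force: 1.0
```

Emit:
drive_tool([
  [0,-0.005,0.001,0,0,0,-1],
  [0,-0.005,0.001,0,0,0,-1],
])

```text
t: 9.0
tcp_pos: [0.4972, -0.0247, 0.189]
tool_rot: [0.067, 0.998, 0.0, -0.0]
force: [0.4, 2.8, -0.6]
finger_gap: 0.004
gripper_force: 1.1
```

Emit:
drive_tool([
  [0,-0.005,0.0014,0,0,0,-1],
  [0,-0.005,0.0014,0,0,0,-1],
])

```text
t: 9.2
tcp_pos: [0.4959, -0.0346, 0.1863]
tool_rot: [0.067, 0.998, 0.0, -0.0]
force: [1.0, 2.6, -0.4]
finger_gap: 0.002
gripper_force: 1.1
```

Emit:
drive_tool([
  [0,-0.0045,0.0018,0,0,0,-1],
  [0,-0.0045,0.0018,0,0,0,-1],
])

```text
t: 9.4
tcp_pos: [0.4948, -0.0435, 0.1827]
tool_rot: [0.067, 0.998, 0.0, -0.0]
force: [-0.1, 2.5, -0.0]
finger_gap: 0.003
gripper_force: 1.1
```

```bash
python3 -c "
from h import *
s=shot('side');a=s['image'][100:260,185:305]
cv2.imwrite('pics/z4.png',cv2.resize(a,(450,600),interpolation=cv2.INTER_CUBIC)[:,:,::-1])
st()"
```

```text
t 9.45 bed [-44.7815   1.4866 182.5099] F bed 0.9840780728303824 0.17464683372627296 -1.0327715876676224 gap 0.000520006076881706
tool x,y,z in bed [(np.float64(-0.0011659207552728818), np.float64(0.999999112380371), np.float64(0.0006448777112768251)), (np.float64(0.9999992416115258), np.float64(0.0011661762722707395), np.float64(-0.0003959915086861577)), (np.float64(-0.000396743198281729), np.float64(0.0006444155274901125), np.float64(-0.9999997136616903))]
```

View pics/z4.png

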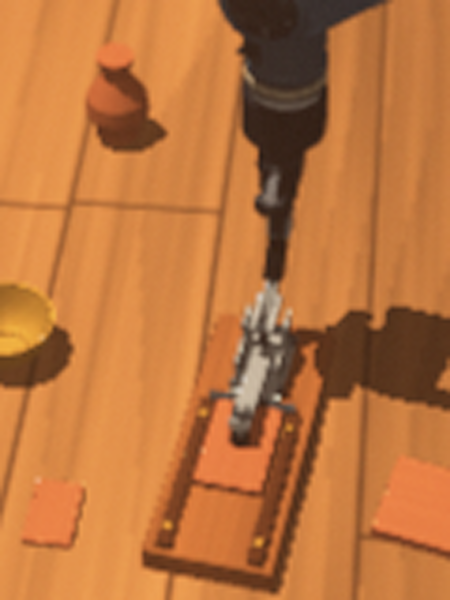

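The arm has swung down with the spindle nearing the blank (zoom (240,430)). The hand follows the handle at (275,250), the blank is still at the stop, and the vase and bowl are clear. I'll continue along the arc.

Emit:
drive_tool([
  [0,-0.0045,0.0023,0,0,0,-1],
  [0,-0.0045,0.0023,0,0,0,-1],
])

```text
t: 9.65
tcp_pos: [0.4937, -0.0519, 0.1782]
tool_rot: [0.067, 0.998, 0.001, -0.0]
force: [-0.5, 5.0, 0.6]
finger_gap: 0.002
gripper_force: 2.3
```

Emit:
drive_tool([
  [0,-0.0042,0.0027,0,0,0,-1],
  [0,-0.0042,0.0027,0,0,0,-1],
])

```text
t: 9.85
tcp_pos: [0.4927, -0.0598, 0.1729]
tool_rot: [0.067, 0.998, 0.001, 0.0]
force: [0.1, 7.1, 3.0]
finger_gap: -0.0
gripper_force: 3.5
```

```bash
python3 -c "
from h import *
st()"
```

```text
t 9.85 bed [-60.6414   1.4356 172.9009] F bed 7.008895785857376 0.8031574411095552 2.985373348094773 gap -0.0004128531831725606
tool x,y,z in bed [(np.float64(-0.0007696060830921628), np.float64(0.9999997007958689), np.float64(7.819622558589222e-05)), (np.float64(0.9999979872327645), np.float64(0.000769459869777053), np.float64(0.0018529603149302365)), (np.float64(0.001852899591659299), np.float64(7.962211772519009e-05), np.float64(-0.999998280210232))]
```

Resistance begins as expected, and the position matches the table at 0.7.

Emit:
drive_tool([
  [0,-0.0039,0.0031,0,0,0,-1],
  [0,-0.0039,0.0031,0,0,0,-1],
])

```text
t: 10.05
tcp_pos: [0.4917, -0.0674, 0.1669]
tool_rot: [0.067, 0.998, 0.001, 0.0]
force: [0.5, 6.9, 4.1]
finger_gap: -0.001
gripper_force: 4.3
```

Emit:
drive_tool([
  [0,-0.0036,0.0035,0,0,0,-1],
  [0,-0.0036,0.0035,0,0,0,-1],
])

```text
t: 10.25
tcp_pos: [0.4907, -0.0744, 0.16]
tool_rot: [0.067, 0.998, 0.001, 0.0]
force: [0.3, 8.3, 4.9]
finger_gap: -0.0
gripper_force: 4.3
```

Emit:
drive_tool([
  [0,-0.0032,0.0039,0,0,0,-1],
  [0,-0.0032,0.0039,0,0,0,-1],
])

```text
t: 10.45
tcp_pos: [0.4899, -0.0809, 0.1522]
tool_rot: [0.067, 0.998, 0.001, 0.0]
force: [-0.0, 7.2, 4.3]
finger_gap: -0.005
gripper_force: 3.8
```

Emit:
drive_tool([
  [0,-0.0028,0.0042,0,0,0,-1],
  [0,-0.0028,0.0042,0,0,0,-1],
])

```text
t: 10.65
tcp_pos: [0.4891, -0.0866, 0.1437]
tool_rot: [0.067, 0.998, 0.001, 0.0]
force: [1.0, 7.0, 2.3]
finger_gap: -0.0
gripper_force: 3.1
```

```bash
python3 -c "
from h import *
s=shot('side');a=s['image'][100:260,185:305]
cv2.imwrite('pics/z5.png',cv2.resize(a,(450,600),interpolation=cv2.INTER_CUBIC)[:,:,::-1])
st()"
```

```text
t 10.7 bed [-87.9565   1.4659 143.1338] F bed 5.991543960189336 0.18853899999991502 2.7164453641667965 gap 0.00044003240677563724
tool x,y,z in bed [(np.float64(-0.0008020243640861797), np.float64(0.999999586279759), np.float64(0.000429182048311699)), (np.float64(0.9999987416750283), np.float64(0.0008014361068309901), np.float64(0.0013690684887294633)), (np.float64(0.001368723960328197), np.float64(0.0004302795345452738), np.float64(-0.9999989707265916))]
```

View pics/z5.png

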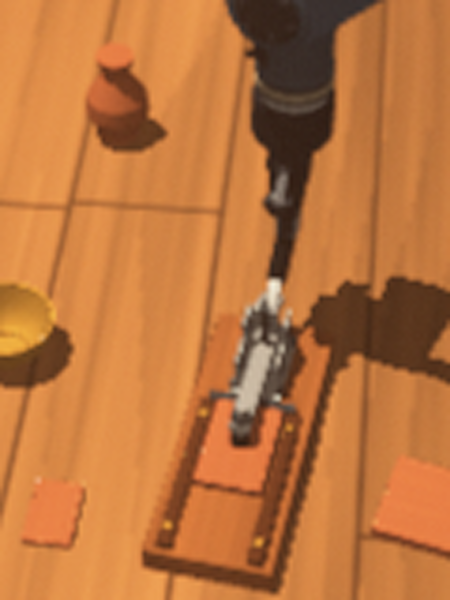

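The handle is well over (zoom (285,220)), with the spindle down on the blank at (240,435) and the force falling off. I'll continue, mostly downward now.

Emit:
drive_tool([
  [0,-0.0016,0.0045,0,0,0,-1],
  [0,-0.0016,0.0045,0,0,0,-1],
])

```text
t: 10.9
tcp_pos: [0.4886, -0.0909, 0.1349]
tool_rot: [0.066, 0.998, -0.001, 0.0]
force: [-2.1, 0.9, 5.1]
finger_gap: -0.003
gripper_force: 2.5
```

Emit:
drive_tool([
  [0,-0.0012,0.0046,0,0,0,-1],
  [0,-0.0012,0.0046,0,0,0,-1],
])

```text
t: 11.1
tcp_pos: [0.4887, -0.0939, 0.1255]
tool_rot: [0.066, 0.998, -0.001, 0.001]
force: [-0.6, -1.3, 3.0]
finger_gap: -0.0
gripper_force: 1.5
```

Emit:
drive_tool([
  [0,-0.0008,0.004,0,0,0,-1],
  [0,-0.0006,0.004,0,0,0,-1],
])

```text
t: 11.3
tcp_pos: [0.4887, -0.0948, 0.1171]
tool_rot: [0.067, 0.998, -0.0, 0.001]
force: [-0.2, -0.7, 1.0]
finger_gap: -0.004
gripper_force: 0.6
```

Emit:
drive_tool([
  [0,0,0.003,0,0,0,-1],
])

```text
t: 11.4
tcp_pos: [0.4884, -0.0944, 0.1138]
tool_rot: [0.067, 0.998, -0.0, 0.0]
force: [0.1, -0.4, 1.1]
finger_gap: -0.001
gripper_force: 0.2
```

Emit:
drive_tool([
  [0,0,0.002,0,0,0,-1],
])

```text
t: 11.5
tcp_pos: [0.488, -0.094, 0.1117]
tool_rot: [0.067, 0.998, 0.0, -0.0]
force: [-0.2, 0.1, -1.0]
finger_gap: -0.0
gripper_force: 0.0
```

Emit:
drive_tool([
  [0,0,0.0015,0,0,0,-1],
  [0,0,0.0015,0,0,0,-1],
])

```text
t: 11.7
tcp_pos: [0.4881, -0.094, 0.1091]
tool_rot: [0.067, 0.998, 0.0, -0.0]
force: [-1.1, -1.1, 0.2]
finger_gap: -0.001
gripper_force: 0.0
```

Emit:
drive_tool([
  [0,0,0.001,0,0,0,-1],
])

```text
t: 11.8
tcp_pos: [0.4881, -0.094, 0.1081]
tool_rot: [0.067, 0.998, 0.0, -0.0]
force: [-0.1, -0.2, 0.1]
finger_gap: 0.003
gripper_force: 0.0
```

Emit:
drive_tool([
  [0,0,0.001,0,0,0,-1],
])

```text
t: 11.9
tcp_pos: [0.4882, -0.0941, 0.1073]
tool_rot: [0.067, 0.998, 0.0, 0.0]
force: [-0.9, -0.6, -0.6]
finger_gap: 0.004
gripper_force: 0.0
```

Emit:
drive_tool([
  [0,0,0.001,0,0,0,-1],
  [0,0,0,0,0,0,-1],
])

```text
t: 12.1
tcp_pos: [0.4882, -0.0941, 0.1063]
tool_rot: [0.067, 0.998, 0.0, -0.0]
force: [0.7, -0.5, 0.3]
finger_gap: 0.0
gripper_force: 0.0
```

Emit:
drive_tool([
  [0,0,0.0008,0,0,0,-1],
  [0,0,0,0,0,0,-1],
])

```text
t: 12.3
tcp_pos: [0.4882, -0.0942, 0.1055]
tool_rot: [0.067, 0.998, -0.0, 0.0]
force: [-0.7, 0.3, 0.1]
finger_gap: -0.001
gripper_force: 0.0
```

Emit:
drive_tool([
  [0,0,0.0008,0,0,0,-1],
  [0,0,0,0,0,0,-1],
])

```text
t: 12.5
tcp_pos: [0.4883, -0.0942, 0.105]
tool_rot: [0.067, 0.998, -0.0, 0.0]
force: [-1.3, -0.1, 2.4]
finger_gap: -0.0
gripper_force: 1.3
```

Emit:
drive_tool([
  [0,0,0.0008,0,0,0,-1],
  [0,0,0,0,0,0,-1],
])

```text
t: 12.7
tcp_pos: [0.4883, -0.0942, 0.1048]
tool_rot: [0.067, 0.998, -0.0, 0.0]
force: [-2.3, 0.8, 8.2]
finger_gap: -0.001
gripper_force: 4.1
```

Emit:
drive_tool([
  [0,0,0.0008,0,0,0,-1],
  [0,0,0,0,0,0,-1],
])

```text
t: 12.9
tcp_pos: [0.4883, -0.0943, 0.1046]
tool_rot: [0.067, 0.998, -0.0, 0.0]
force: [-1.7, 0.8, 13.3]
finger_gap: -0.004
gripper_force: 6.7
```

Emit:
drive_tool([
  [0,0,-0.0004,0,0,0,-1],
  [0,0,0,0,0,0,-1],
  [0,0,0,0,0,0,-1],
  [0,0,0,0,0,0,-1],
])

```text
t: 13.3
tcp_pos: [0.4883, -0.0942, 0.1047]
tool_rot: [0.067, 0.998, -0.0, 0.0]
force: [-1.8, 0.6, 11.1]
finger_gap: -0.002
gripper_force: 5.4
```

Emit:
drive_tool([
  [0,0,0,0,0,0,-1],
  [0,0,0,0,0,0,-1],
  [0,0,0,0,0,0,-1],
  [0,0,0,0,0,0,-1],
  [0,0,0,0,0,0,-1],
  [0,0,0,0,0,0,-1],
  [0,0,0,0,0,0,-1],
  [0,0,0,0,0,0,-1],
])

```text
t: 14.1
tcp_pos: [0.4883, -0.0942, 0.1047]
tool_rot: [0.067, 0.998, -0.0, 0.0]
force: [-2.0, 0.3, 10.9]
finger_gap: 0.0
gripper_force: 5.4
```

Emit:
drive_tool([
  [0,0,-0.003,0,0,0,-1],
  [0,0,-0.02,0,0,0,-1],
  [0,0,-0.04,0,0,0,-1],
  [0,0,-0.04,0,0,0,-1],
  [0,0,-0.04,0,0,0,-1],
  [-0.04,0,0,0,0,0,-1],
  [-0.04,0,0,0,0,0,-1],
  [-0.04,0,0,0,0,0,-1],
  [0,0,0,0,0,0,-1],
])

```text
t: 15.0
tcp_pos: [0.612, -0.1114, 0.2463]
tool_rot: [0.067, 0.998, -0.001, 0.003]
force: [-0.9, -0.4, -0.1]
finger_gap: -0.001
gripper_force: 0.0
```

```bash
python3 -c "
from h import *
s=shot('side');a=s['image'][120:260,205:305]
S=load('top');S=shot('top');b=S['image'][165:230,190:300]
a=cv2.resize(a,(420,588),interpolation=cv2.INTER_CUBIC);b=cv2.resize(b,(374,221),interpolation=cv2.INTER_CUBIC)
c=np.zeros((600,800,3),np.uint8);c[:588,:420]=a;c[:221,425:799]=b
cv2.imwrite('pics/z6.png',c[:,:,::-1])
st()"
```

```text
t 15.1 bed [ -94.9349 -118.5599  245.4896] F bed 0.37514063751000337 0.7808802088244928 -0.5229244041418802 gap -0.0015548754215949845
tool x,y,z in bed [(np.float64(-0.0017622211685354356), np.float64(0.9999964100021512), np.float64(0.002018553780050406)), (np.float64(0.9999983631413276), np.float64(0.001761389349898933), np.float64(0.00041379007176862146)), (np.float64(0.000410233127132775), np.float64(0.0020192796655869455), np.float64(-0.9999978771069534))]
```

View pics/z6.png

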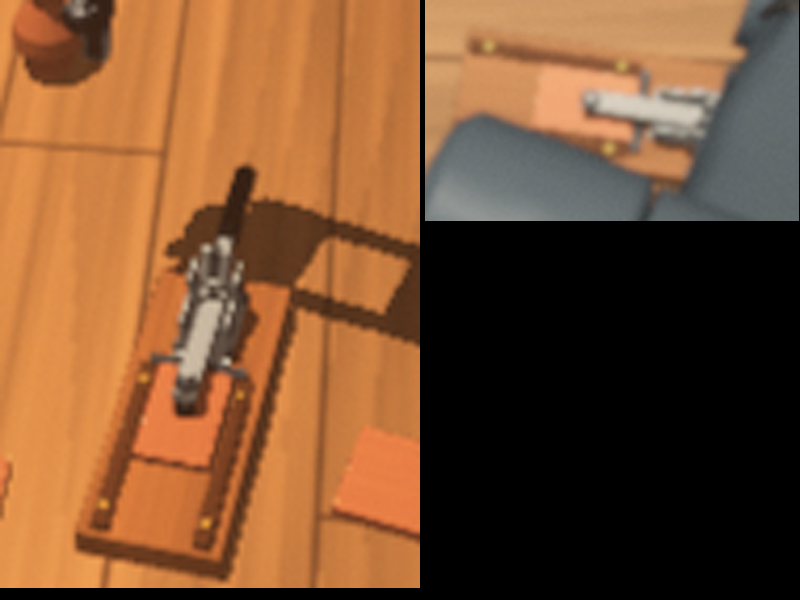

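The handle lies level at (235,205) and the spindle is on the blank at (187,395). The blank is against the stop, and the hand is clear at z 0.245, well above the 0.11 m vase. Handing in.

```bash
python3 -c "
from station import manip
print(manip.sign_off())"
```

```text
the job is handed in; nothing more can be done
None
```

The blank was held home against the stop at about 10 N. The clamp handle was then pushed over and borne down on its stop at about 11 N (13 N peak); it stayed locked with the hand clear, and the job was handed in at about 15 s.

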